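# Strap a brass mandrel into the bench cradle

### The job

Lay the brass mandrel in the two V-shaped saddles of the bench cradle, centred along its length, then swing both hinged steel straps over it and press each one down until its sprung catch snaps over and holds it fully shut. Leave the other things on the bench where they are.

Things in the scene. Friction and masses are not known exactly. Their poses are not given: they have to be found in the camera images.
- cradle: Bench cradle fixed to the bench. Aluminium base plate 112 x 134 x 10 mm; origin at the centre of its underside, x across the work, y along it, z up; +x (the hinge side) faces away from the robot, within 0.5 rad. Two grey saddles at y = +36 and -36 mm, 44 mm wide in x, 20 mm long in y, top at z = 50 mm, each with a 90 degree V groove along y, 32 mm wide at the top, bottom at z = 34 mm.
- seat (a point): At x = 0, y = 0, z = 46 mm of the cradle, axes as the cradle's: where the middle of the mandrel's axis lies when properly laid in both saddles. Between the saddles (y = -26 to +26 mm) nothing stands above the plate (z = 10 mm), so fingers can reach down on both sides of the bar there.
- mandrel_mid (a point): Middle of the axis of the brass mandrel: a loose turned bar 101 mm long, 17 mm in diameter (slightly thinner at one end), 0.07 kg, lying on the bench with its axis 8.5 mm above it. The point's y axis runs along the bar; either end may go to either saddle. The bar may roll if nudged.
- strap_a (a joint): Hinge angle (rad) of the steel strap at the cradle's y = +36 mm end: 0 shut; 2.35 to 2.55 at the start, thrown open, leaning away over the +x side; stop at 2.6. Stiff hinge (0.015 N m): the strap stays where it is left. Shut, it is a flat bridge 14 mm wide and 4 mm thick, upper face at z = 60 mm of the cradle (18 mm above the pin), from x = +36 to -40 mm, 1.5 mm clear of the mandrel.
- strap_b (a joint): The same for the like strap at the cradle's y = -36 mm end.
- strap_a_hinge (a point): Middle of strap a's hinge pin: x = +32, y = +36, z = 42 mm of the cradle frame; the pin runs along the cradle's y.
- strap_b_hinge (a point): Middle of strap b's hinge pin: x = +32, y = -36, z = 42 mm of the cradle frame; the pin runs along the cradle's y.
- strap_a_press (a point): Place to press, on the upper (outer) face of strap a, 60 mm from the hinge line, 12 mm short of its free end, over its latch bar; at x = -28, y = +36, z = 60 mm of the cradle when shut. The bar meets the catch at 0.16 rad; 6 to 8 N downward here pushes it past at 0.08 rad, then it snaps to 0 and is held. Let go above that it springs back.
- strap_b_press (a point): The same point on strap b: x = -28, y = -36, z = 60 mm of the cradle when shut; same catch and force.
- catch_a (a point): Nose of the sprung steel catch of strap a, on the saddle's -x side, at x = -33.5, y = +36, z = 43 mm of the cradle; it gives way outward (-x). Its blade reaches z = 46 mm, its foot x = -53 mm.
- catch_b (a point): Nose of the sprung steel catch of strap b, on the saddle's -x side, at x = -33.5, y = -36, z = 43 mm of the cradle; it gives way outward (-x). Its blade reaches z = 46 mm, its foot x = -53 mm.
- tape: Bystander: yellow roll of tape lying flat, 69 mm across, 19 mm high; origin at the centre of its underside.
- tin: Bystander: round open metal tin, 64 mm across, 21 mm high; origin at the centre of its underside.
- lamp: Bystander: glass spirit lamp with brass top, 70 mm across, 79 mm high; origin at the centre of its underside.
Not all that is in view belongs to the job. Several things have the shape of the cradle; the one meant has the colours described above.

How it is judged:
By the outcome, as a careful person would: the job done as asked, in the order asked, and still so for the second after the job is handed in, with the robot touching nothing.
It also fails if it takes over 64 s, if anything falls off the work surface, if the arm or the gripper's body presses on something with over 40 N, if the wrist force passes 120 N, or if a joint passes its speed limit or range.

### The arm

A 6-joint arm with a two-finger parallel gripper is mounted at the origin on a cart in front of the work surface, level with it; the furniture and walls round the work are solid. World frame = base frame: x ahead of the robot, y to its left, z up, the work surface at z = 0. Lengths are in mm, angles in degrees, forces in N, time in s.
With the tool pointing down it reaches from about 300 to 850 mm from the base axis. Payload 4.2 kg.
Tool frame: the origin (TCP) lies at the centre of the arm's flange, where the gripper is bolted on; the fingertips stand 191 mm ahead of it and the grasp point (between the pads) lies 172 mm ahead of it; y points along the fingers, x is the direction in which the jaws open and shut, and the axes are right-handed (so a half turn about y gives the same grasp; the last joint's range is limited). The gripper opens to 91 mm and grips with 3 to 60 N. Pads are 32 mm wide; open, the fingers measure 118 mm over their backs; the gripper's body (76 mm by 178 mm) begins 60 mm behind the grasp point.
Start: joints at [-69.557, 18.312, 89.639, -0, 72.044, -1.146], TCP at [211.568, -534.661, 404.776] pointing down, gripper open.
Joint ranges: [-177.97, 177.97], [-48.28, 115.42], [12.27, 149.76], [-77.06, 257.06], [2.81, 150.46], [-146.56, 146.56]. Speed limits (degrees/s): [147.25, 147.25, 180, 180, 180, 180].

### API

Orientations are given as [roll, pitch, yaw] about the fixed x, y, z axes, in that order (R = Rz(yaw) Ry(pitch) Rx(roll)).
In Python, from workcell import env gives the robot as it stands.
- The arm moves only by the tool carry_out, never from a script. Its argument "increments" is a list of rows, each a list of 3 entries, a list of its own where there are three numbers: the turn, a rotation vector about the tool's x, y, z in rad, then the shift along the tool's x, y, z in mm, then the closure, from 0 (fully open) to 1 (shut). In form: [[[wx, wy, wz], [dx, dy, dz], claw], ...]. A call has 1 to 10 rows; each row is the pose to reach, as a shift and turn from the pose commanded when the call began, along the tool's axes at that moment; what a row does not reach only later rows make up. A row lasts 1/12 s, in which the tool goes at most 41.7 mm and 7.16 degrees, less where a joint would pass 70% of its speed; a pose out of reach is approached as far as the arm can. A call with a gripper value outside its range is refused whole. The fingers move at their own pace and stop on an object; "force" is the grip in N (left out, the last holds). Time passes only in rows, so rows that repeat a pose let the fingers close. It gives the time, the measured TCP pose, the force and the opening at its end, in the units of the state.
- env.state(): the state, without advancing time (a new reading comes with each control period).
- env.grab_frame(name): name is "scene" or "top" or "wrist"; returns a dict with "frame" (400x640x3 uint8, blue, green, red), "z_map" (400x640 float32, mm along the optical axis (not along the pixel's ray), 0 where there is no reading), "camera_matrix" (3x3 intrinsics, pixels), "k1" (the pictures are not rectified: a ray, as slopes to the right and down, at radius r is drawn at 1 + k1 r^2 times it, then the intrinsics apply), "rvec" (rotation vector, rad) and "tvec" (3), from world to camera coordinates, as OpenCV has them; the wrist camera has in their place "hand_eye" (4x4, takes a point from camera to tool coordinates, whose origin is the TCP and whose axes are the tool frame's). Camera axes: x right, y down, z forward; pixel columns grow to the right and rows downward; lengths in mm; the calibration is good to about 2 mm. A picture is of the moment at which its call begins: read the wrist's pose just before it.
- env.job_done(): hands the job in, once; it reports no verdict.
The state is a dict: "time_s": time; "qpos": joint angles; "qvel": joint speeds; "effort": joint torques, N m; "ee_pos": TCP position; "ee_rot": TCP orientation; "force": force on the tool from outside, world axes, zero at the start; "torque": the same for the moment, N m; "gripper_width": finger opening in mm.
Only numpy, scipy, OpenCV 4.12 (cv2) and the standard library are available. Lean on these libraries where they do the work, as an engineer would, in place of code of your own. Each camera call takes 0.05 s, during which the arm holds its last target. There are 200 camera calls.

## Working session

There is one attempt and no reset: what is moved stays moved. The work goes in short steps, Python scripts to look and compute and a tool call to move; the robot and the scene stay as the last step left them, time stands still between calls to the robot, and variables do not carry over. Pictures are saved under pics/ and viewed, about 8 in all and at most 12, crops included, and the job is handed in when it is done.

Besides the shell and the picture viewer there is one more tool, called after ">>>" in YAML: its name, and indented under it one key for each argument. carry_out: Moves the arm, as the interface text tells. Its arguments: {"type":"object","properties":{"increments":{"type":"array","items":{"type":"array"}},"force":{"type":"number"}},"required":["increments"]}

```bash
ls; mkdir -p pics; cat > h.py <<'E'
import numpy as np, cv2
from scipy.spatial.transform import Rotation as R
from workcell import env
def cam(f, st=None):
    K=np.array(f["camera_matrix"]); 
    if "rvec" in f:
        Rc=cv2.Rodrigues(np.array(f["rvec"],float))[0]; t=np.array(f["tvec"],float).ravel()
        return K,Rc.T,-Rc.T@t
    H=np.array(f["hand_eye"]); A=R.from_euler('xyz',st["ee_rot"],degrees=True).as_matrix()
    return K,A@H[:3,:3],A@H[:3,3]+np.array(st["ee_pos"])
def slopes(f,uv):
    K=np.array(f["camera_matrix"]); uv=np.atleast_2d(uv).astype(float)
    return cv2.undistortPoints(uv[:,None],K,np.array([f["k1"],0,0,0.]))[:,0]
def cloud(f,st=None):
    K,A,c=cam(f,st); h,w=f["z_map"].shape
    v,u=np.mgrid[:h,:w]; s=slopes(f,np.c_[u.ravel(),v.ravel()]); z=f["z_map"].reshape(-1,1)
    P=np.c_[s,np.ones(len(s))]*z@A.T+c; P[z[:,0]==0]=np.nan
    return P.reshape(h,w,3)
def ray(f,uv,st=None):
    K,A,c=cam(f,st); s=slopes(f,uv); return c,np.c_[s,np.ones(len(s))]@A.T
def atz(f,uv,z,st=None):
    c,d=ray(f,uv,st); return c+d*((z-c[2])/d[:,2:])
def proj(f,P,st=None):
    K,A,c=cam(f,st); q=(np.atleast_2d(P)-c)@A
    return cv2.projectPoints(q,np.zeros(3),np.zeros(3),K,np.array([f["k1"],0,0,0.]))[0][:,0]
E
python3 - <<'E'
from h import *
import pickle
print(env.state())
for n in ["scene","top"]:
    f=env.grab_frame(n); pickle.dump(f,open(n+"0.pkl","wb")); cv2.imwrite(f"pics/{n}0.png",f["frame"]); print(n,cam(f)[2],f["k1"])
a=[pickle.load(open(n+"0.pkl","rb"))["frame"] for n in ["scene","top"]]
cv2.imwrite("pics/both0.png",cv2.resize(np.vstack(a),None,fx=.75,fy=.75))
E
```

```text
pics
{'time_s': 0.0, 'qpos': array([-6.95558662e+01,  1.83527817e+01,  8.97054599e+01, -5.80785723e-04,
        7.20439132e+01, -1.14555999e+00]), 'qvel': array([ 0.00426527, -0.02022922,  0.02231957,  0.07943032,  0.05351731,
       -0.05694122]), 'effort': array([-1.67573235e-04, -4.12453651e+01, -2.31974888e+01,  7.27161602e-02,
        4.54621157e-02, -1.93795590e-04]), 'ee_pos': array([ 211.52325451, -534.5111209 ,  403.91495537]), 'ee_rot': array([-89.99850974,   0.10214543, -68.41012533]), 'force': array([ 6.71155469e-01, -3.31527373e-01, -2.79712694e-05]), 'torque': array([-0.00397522, -0.01050091,  0.01343542]), 'gripper_width': 90.97070459133}
scene [1193.1931773    -6.4449329  1201.02551957] 0.04355900857694685
top [ 512.87450498    3.94180738 1271.48387006] -0.052702603588438444
```

View pics/top0.png

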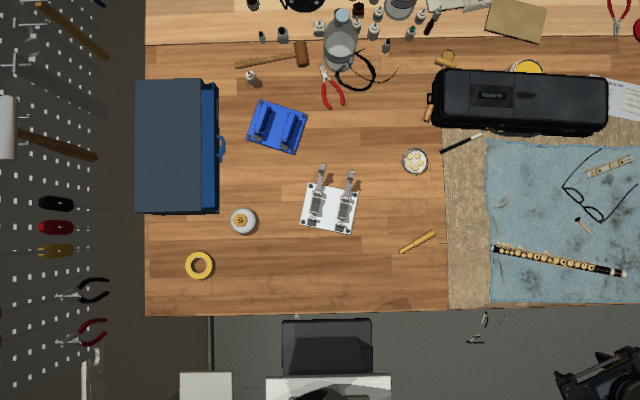

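View pics/scene0.png

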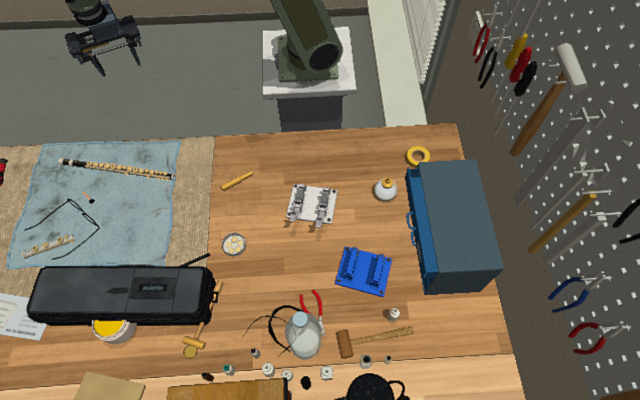

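```bash
python3 - <<'E'
from h import *
import pickle
T=pickle.load(open("top0.pkl","rb")); S=pickle.load(open("scene0.pkl","rb"))
for n,f,b in [("top",T,(290,160,370,245)),("scene",S,(275,175,345,235))]:
    P=cloud(f); x0,y0,x1,y1=b; q=P[y0:y1,x0:x1].reshape(-1,3); hist=np.histogram(q[:,2],bins=np.arange(-12,110,4)); print(n,list(zip(hist[1].astype(int),hist[0])))
    m=(q[:,2]>6)&(q[:,2]<14); r=cv2.minAreaRect(q[m,:2].astype(np.float32)); print(r)
for n,f,b in [("top",T,(395,225,442,258)),("scene",S,(215,168,258,193))]:
    P=cloud(f); x0,y0,x1,y1=b; q=P[y0:y1,x0:x1].reshape(-1,3); print("bench med",np.median(q[:,2]),q[:,2].std())
    hsv=cv2.cvtColor(f["frame"],cv2.COLOR_BGR2HSV)[y0:y1,x0:x1].reshape(-1,3)
    for m in [(q[:,2]>np.median(q[:,2])+6)]:
        r=q[m]; print(n,m.sum(),cv2.minAreaRect(r[:,:2].astype(np.float32)),r.mean(0), r[:,2].max())
a=cv2.resize(T["frame"][155:265,295:450],None,fx=5,fy=5,interpolation=cv2.INTER_CUBIC)
cv2.imwrite("pics/crop1.png",a)
w=env.grab_frame("wrist"); print(np.round(w["hand_eye"],3),w["camera_matrix"])
E
```

```text
top [(np.int64(-12), np.int64(2)), (np.int64(-8), np.int64(237)), (np.int64(-4), np.int64(1846)), (np.int64(0), np.int64(1950)), (np.int64(4), np.int64(599)), (np.int64(8), np.int64(930)), (np.int64(12), np.int64(397)), (np.int64(16), np.int64(89)), (np.int64(20), np.int64(4)), (np.int64(24), np.int64(5)), (np.int64(28), np.int64(14)), (np.int64(32), np.int64(56)), (np.int64(36), np.int64(96)), (np.int64(40), np.int64(108)), (np.int64(44), np.int64(148)), (np.int64(48), np.int64(113)), (np.int64(52), np.int64(52)), (np.int64(56), np.int64(18)), (np.int64(60), np.int64(3)), (np.int64(64), np.int64(18)), (np.int64(68), np.int64(25)), (np.int64(72), np.int64(23)), (np.int64(76), np.int64(14)), (np.int64(80), np.int64(13)), (np.int64(84), np.int64(11)), (np.int64(88), np.int64(8)), (np.int64(92), np.int64(1)), (np.int64(96), np.int64(0)), (np.int64(100), np.int64(0)), (np.int64(104), np.int64(0))]
((591.2979736328125, -13.408866882324219), (199.23789978027344, 217.09434509277344), 89.88270568847656)
scene [(np.int64(-12), np.int64(8)), (np.int64(-8), np.int64(212)), (np.int64(-4), np.int
[... 424 characters left out ...]
4(15)), (np.int64(56), np.int64(3)), (np.int64(60), np.int64(4)), (np.int64(64), np.int64(13)), (np.int64(68), np.int64(20)), (np.int64(72), np.int64(23)), (np.int64(76), np.int64(20)), (np.int64(80), np.int64(11)), (np.int64(84), np.int64(8)), (np.int64(88), np.int64(5)), (np.int64(92), np.int64(0)), (np.int64(96), np.int64(0)), (np.int64(100), np.int64(0)), (np.int64(104), np.int64(0))]
((584.1383056640625, -26.68865203857422), (192.20635986328125, 174.5779571533203), 1.8928066492080688)
bench med nan nan<stdin>:11: RuntimeWarning: Mean of empty slice.
  ret = um.true_divide(
Traceback (most recent call last):
ValueError: zero-size array to reduction operation maximum which has no identity
```

```bash
python3 - <<'E'
from h import *
import pickle
T=pickle.load(open("top0.pkl","rb")); S=pickle.load(open("scene0.pkl","rb"))
print("cradle corners top z10",atz(T,[[308,182],[361,186],[352,235],[300,225]],10).round(0).tolist())
print("mandrel ends",atz(T,[[402,251],[435,232]],8.5).round(1).tolist(),atz(S,[[223,187],[251,174]],8.5).round(1).tolist())
print("catch foot etc.",proj(T,[[540,-20,0]]))
a=np.hstack([cv2.resize(T["frame"][155:265,295:450],None,fx=5,fy=5,interpolation=cv2.INTER_CUBIC)])
cv2.imwrite("pics/crop1.png",a)
w=env.grab_frame("wrist"); print(np.round(w["hand_eye"],3),w["camera_matrix"],w["k1"])
E
```

```text
cradle corners top z10 [[645.0, 39.0, 10.0], [631.0, -96.0, 10.0], [506.0, -70.0, 10.0], [535.0, 62.0, 10.0]]
mandrel ends [[462.8, -196.3, 8.5], [509.0, -282.3, 8.5]] [[508.8, -276.4, 8.5], [469.1, -193.5, 8.5]]
catch foot etc. [[331.98712661 222.36495141]]
[[ 1.0000e+00 -0.0000e+00  1.0000e-03 -1.5100e-01]
 [-1.0000e-03 -2.7700e-01  9.6100e-01  2.0135e+01]
 [ 0.0000e+00 -9.6100e-01 -2.7700e-01  7.7656e+01]
 [ 0.0000e+00  0.0000e+00  0.0000e+00  1.0000e+00]] [[279.56321927   0.         323.03013598]
 [  0.         279.56321927 197.98881747]
 [  0.           0.           1.        ]] -0.020564835773902314
```

View pics/crop1.png

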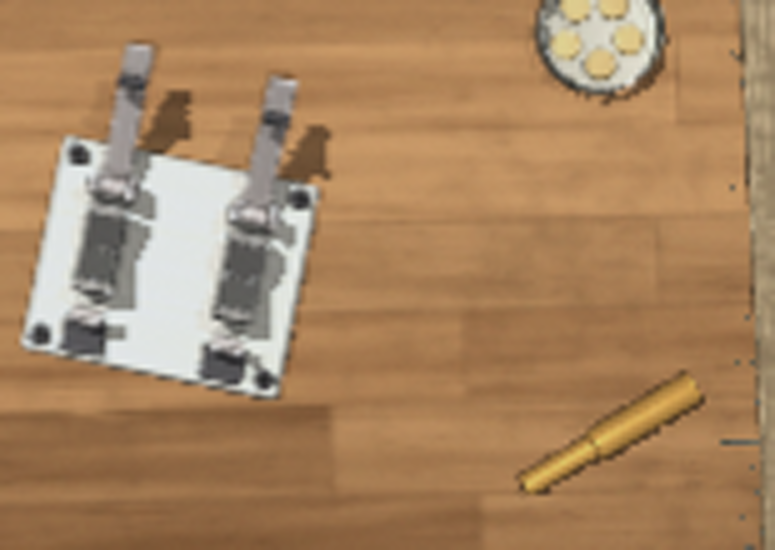

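The top view shows the aluminium cradle with grey saddles at about px (329,209), thrown-open straps pointing up, and catches at the bottom. The blue one at (277,127) has the same shape but the wrong colours. The brass stepped bar is at (419,241), with its thin end at lower left; the brassy sticks at (430,108) and (446,60) are other things. The crop confirms the aluminium cradle and the brass bar. I'll move in for wrist views.

>>> carry_out:
  increments:
    - [[0,-1.68,0],[-175,75,366],0]
    - [[0,-1.68,0],[-175,75,366],0]
    - [[0,-1.68,0],[-175,75,366],0]
    - [[0,-1.68,0],[-175,75,366],0]
    - [[0,-1.68,0],[-175,75,366],0]
    - [[0,-1.68,0],[-175,75,366],0]
    - [[0,-1.68,0],[-175,75,366],0]
    - [[0,-1.68,0],[-175,75,366],0]
    - [[0,-1.68,0],[-175,75,366],0]
    - [[0,-1.68,0],[-175,75,366],0]

```text
time_s: 0.98
ee_pos: [488.7, -235.2, 329.2]
ee_rot: [-90.0, 0.0, 3.6]
force: [0.9, 0.3, -0.7]
gripper_width: 91.4
```

```bash
cat >> h.py <<'E'
import pickle
def shot(name):
    st=env.state(); f=env.grab_frame("wrist"); f["st"]=st; pickle.dump(f,open(name+".pkl","wb")); cv2.imwrite(f"pics/{name}.png",f["frame"]); return f,st
E
python3 -c "
from h import *
f,st=shot('w1'); print(st['ee_pos'],st['ee_rot'],proj(f,[[578,-17,10],[487,-237,8.5]],st))"
```

```text
[ 488.67636834 -235.19249539  329.18644503] [-8.99832569e+01  9.53501020e-03  3.59710664e+00] [[436.77688084 -34.03551204]
 [322.17663419 192.1707064 ]]
```

View pics/w1.png

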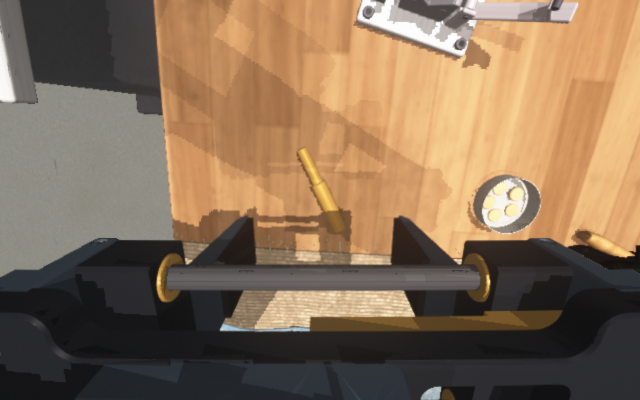

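```bash
cat >> h.py <<'E'
def bar(f,box,st=None,smin=175,z=8.5):
    x0,y0,x1,y1=box; hsv=cv2.cvtColor(f["frame"],cv2.COLOR_BGR2HSV)[y0:y1,x0:x1]
    m=((hsv[...,1]>smin)&(abs(hsv[...,0].astype(int)-21)<8)).astype(np.uint8)
    n,l,s,c=cv2.connectedComponentsWithStats(m); k=1+s[1:,4].argmax()
    v,u=np.nonzero(l==k); p=atz(f,np.c_[u+x0,v+y0],z,st)[:,:2]
    (cx,cy),_,_=cv2.minAreaRect(p.astype(np.float32)); d=np.linalg.svd(p-p.mean(0),full_matrices=False)[2][0]
    t=(p-p.mean(0))@d; w=(p-p.mean(0))@np.r_[-d[1],d[0]]
    a,b=np.percentile(t,[.5,99.5]); 
    th=[np.ptp(np.percentile(w[abs(t-q)<8],[2,98])) for q in (a+15,b-15)]
    mid=p.mean(0)+d*(a+b)/2; off=[np.median(w[abs(t-q)<10]) for q in (a+15,b-15)]
    return dict(n=s[k,4],mid=mid.round(1),ang=np.degrees(np.arctan2(d[1],d[0])).round(1),len=round(b-a,1),th=np.round(th,1),off=np.round(off,1),hsvmed=np.median(hsv[l==k],0),bg=np.median(hsv[l==0],0))
E
python3 - <<'E'
from h import *
ld=lambda n:pickle.load(open(n+".pkl","rb"))
for n,b,s in [("w1",(285,135,360,245),175),("top0",(395,225,442,258),160),("scene0",(215,168,258,193),160)]:
    f=ld(n); print(n,bar(f,b,f.get("st"),s))
E
```

```text
Traceback (most recent call last):
  File "h.py", line 32, in bar
    n,l,s,c=cv2.connectedComponentsWithStats(m); k=1+s[1:,4].argmax()
                                                     ~~~~~~~~~~~~~~^^
ValueError: attempt to get argmax of an empty sequence
```

```bash
python3 - <<'E'
from h import *
ld=lambda n:pickle.load(open(n+".pkl","rb"))
for n,pts in [("w1",[(302,156),(325,200),(330,210),(280,180),(360,200)]),("top0",[(410,247),(425,238),(410,235),(430,250)]),("scene0",[(230,184),(245,178),(235,172),(245,188)])]:
    h=cv2.cvtColor(ld(n)["frame"],cv2.COLOR_BGR2HSV); print(n,[h[v-1:v+2,u-1:u+2].reshape(-1,3).mean(0).round().tolist() for u,v in pts])
E
```

```text
w1 [[18.0, 158.0, 216.0], [21.0, 152.0, 241.0], [19.0, 158.0, 203.0], [14.0, 132.0, 205.0], [14.0, 136.0, 192.0]]
top0 [[19.0, 151.0, 172.0], [19.0, 156.0, 192.0], [15.0, 130.0, 161.0], [15.0, 131.0, 164.0]]
scene0 [[20.0, 174.0, 199.0], [17.0, 153.0, 129.0], [16.0, 133.0, 170.0], [15.0, 136.0, 168.0]]
```

```bash
sed -i 's/smin=175/smin=125/; s/(abs(hsv\[...,0\].astype(int)-21)<8)/(hsv[...,0]>=17)\&(hsv[...,0]<28)/' h.py
python3 - <<'E'
from h import *
ld=lambda n:pickle.load(open(n+".pkl","rb"))
for n,b in [("w1",(285,135,360,245)),("top0",(395,225,442,258)),("scene0",(215,168,258,193))]:
    f=ld(n); print(n,bar(f,b,f.get("st")))
E
```

```text
w1 {'n': np.int32(1071), 'mid': array([ 485.9, -235.2]), 'ang': np.float64(-61.6), 'len': np.float64(101.2), 'th': array([10.7, 13.9]), 'off': array([-0.1, -0.4]), 'hsvmed': array([ 18., 160., 214.]), 'bg': array([ 14., 133., 195.])}
top0 {'n': np.int32(232), 'mid': array([ 485.3, -234.4]), 'ang': np.float64(118.9), 'len': np.float64(101.4), 'th': array([15.2, 11.2]), 'off': array([-0.1,  0.3]), 'hsvmed': array([ 18., 157., 183.]), 'bg': array([ 15., 131., 162.])}
scene0 {'n': np.int32(184), 'mid': array([ 486.9, -236.4]), 'ang': np.float64(-61.6), 'len': np.float64(102.4), 'th': array([13.6, 19.3]), 'off': array([-0.1,  0.4]), 'hsvmed': array([ 19., 172., 191.]), 'bg': array([ 15., 134., 171.])}
```

>>> carry_out:
  increments:
    - [[0,-0.433,0],[-0.6,40,-4.5],0]
    - [[0,-0.433,0],[-0.6,75,-4.5],0]
    - [[0,-0.433,0],[-0.6,95,-4.5],0]
    - [[0,-0.433,0],[-0.6,110,-4.5],0]
    - [[0,-0.433,0],[-0.6,120,-4.5],0]
    - [[0,-0.433,0],[-0.6,128,-4.5],0]
    - [[0,-0.433,0],[-0.6,132,-4.5],0]
    - [[0,-0.433,0],[-0.6,134,-4.5],0]
    - [[0,-0.433,0],[-0.6,134,-4.5],0]

```text
time_s: 1.78
ee_pos: [487.3, -242.0, 196.1]
ee_rot: [-90.0, -0.0, 28.0]
force: [0.6, 1.4, 0.4]
gripper_width: 91.0
```

```bash
python3 -c "
from h import *
f,st=shot('w2'); print(st['ee_pos'],st['ee_rot'],st['force']);print(bar(f,(230,20,420,270),st))"
```

```text
[ 487.32045797 -242.02463016  196.08323643] [-9.00447025e+01 -2.48912467e-02  2.79692536e+01] [0.60717075 1.37672052 0.39570703]
{'n': np.int32(2312), 'mid': array([ 479.3, -222.8]), 'ang': np.float64(-61.4), 'len': np.float64(73.4), 'th': array([11. , 15.1]), 'off': array([-0.,  0.]), 'hsvmed': array([ 18. , 159. , 215.5]), 'bg': array([ 14., 132., 196.])}
```

View pics/w2.png

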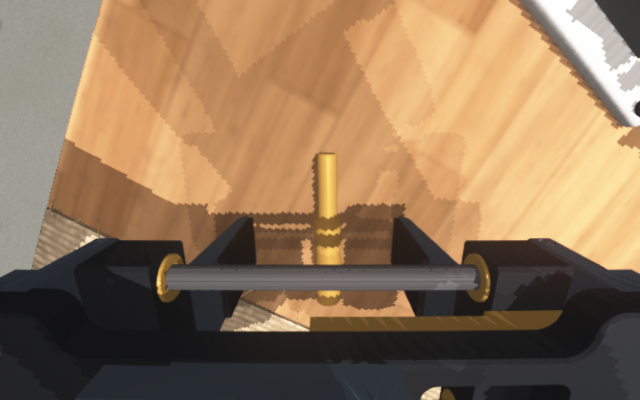

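Bar sits centred between the fingers (column ≈325, thin end at row 153), and its mid agrees with the earlier measurements. Closing on it now.

>>> carry_out:
  increments:
    - [[0,0,0],[0,2,2],0]
    - [[0,0,0],[0,2,2],0.5]
    - [[0,0,0],[0,2,2],1]
    - [[0,0,0],[0,2,2],1]
    - [[0,0,0],[0,2,2],1]
    - [[0,0,0],[0,2,2],1]
    - [[0,0,0],[0,2,2],1]
    - [[0,0,0],[0,2,2],1]
    - [[0,0,0],[0,2,2],1]
    - [[0,0,0],[0,2,2],1]
  force: 25

```text
time_s: 2.67
ee_pos: [486.2, -240.1, 193.7]
ee_rot: [-90.0, 0.0, 28.0]
force: [-0.7, -0.7, 0.2]
gripper_width: 34.3
```

>>> carry_out:
  increments:
    - [[0,0,0],[0,0,0],1]
    - [[0,0,0],[0,0,0],1]
    - [[0,0,0],[0,0,0],1]
    - [[0,0,0],[0,0,0],1]
    - [[0,0,0],[0,0,0],1]
    - [[0,0,0],[0,0,0],1]
    - [[0,0,0],[0,-10,0],1]
    - [[0,0,0],[0,-30,0],1]
    - [[0,0,0],[0,-60,0],1]
    - [[0,0,0],[0,-90,0],1]

```text
time_s: 3.5
ee_pos: [485.8, -239.8, 284.7]
ee_rot: [-89.9, 0.1, 28.0]
force: [0.6, -0.5, -0.7]
gripper_width: 16.2
```

>>> carry_out:
  increments:
    - [[0,0.7,0],[141,-25,101],1]
    - [[0,0.7,0],[141,-25,101],1]
    - [[0,0.7,0],[141,-25,101],1]
    - [[0,0.7,0],[141,-25,101],1]
    - [[0,0.7,0],[141,-25,101],1]
    - [[0,0.7,0],[141,-25,101],1]
    - [[0,0.7,0],[141,-25,101],1]
    - [[0,0.7,0],[141,-25,101],1]

```text
time_s: 4.17
ee_pos: [563.0, -84.4, 309.1]
ee_rot: [-90.0, 0.0, -11.9]
force: [0.3, -0.8, -0.2]
gripper_width: 16.3
```

```bash
python3 -c "
from h import *
f,st=shot('w3'); print(st['ee_pos'],st['ee_rot'],st['gripper_width'])"
```

```text
[563.00756352 -84.43861428 309.07106071] [-9.00240819e+01  1.22748145e-02 -1.18794842e+01] 16.32187809509224
```

View pics/w3.png

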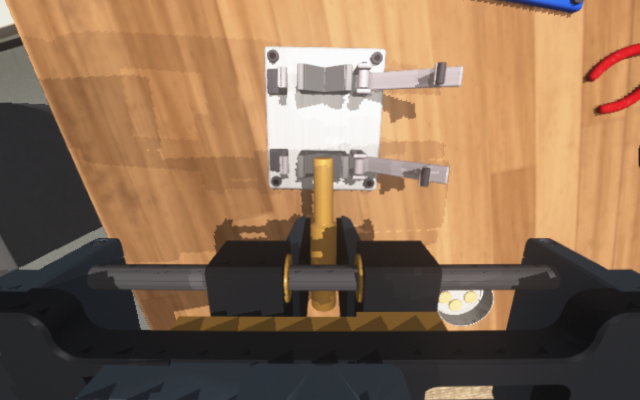

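```bash
cat >> h.py <<'E'
def plate(f,box,st=None,vmin=150,smax=40,z=10):
    x0,y0,x1,y1=box; hsv=cv2.cvtColor(f["frame"],cv2.COLOR_BGR2HSV)[y0:y1,x0:x1]
    m=((hsv[...,1]<smax)&(hsv[...,2]>vmin)).astype(np.uint8)
    m=cv2.morphologyEx(m,cv2.MORPH_OPEN,np.ones((3,3),np.uint8)) if y1-y0>90 else m
    n,l,s,c=cv2.connectedComponentsWithStats(m); k=1+s[1:,4].argmax(); v,u=np.nonzero(l==k)
    p=atz(f,np.c_[u+x0,v+y0],z,st)[:,:2]; best=None
    # rect: choose yaw giving tightest extents (robust percentiles)
    for a in np.radians(np.arange(-25,5,.25)):
        q=p@np.c_[[np.cos(a),np.sin(a)],[-np.sin(a),np.cos(a)]]; lo,hi=np.percentile(q,[.3,99.7],0)
        A=np.prod(hi-lo)
        if best is None or A<best[0]: best=(A,a,lo,hi)
    A,a,lo,hi=best; c=(lo+hi)/2; Rm=np.array([[np.cos(a),-np.sin(a)],[np.sin(a),np.cos(a)]])
    return dict(n=s[k,4],c=(Rm@c).round(1),yaw=np.degrees(a),size=(hi-lo).round(1))
E
python3 - <<'E'
from h import *
ld=lambda n:pickle.load(open(n+".pkl","rb"))
for z in (0,10,20):
  for n,b in [("w3",(255,38,393,200)),("top0",(292,178,364,240)),("scene0",(280,180,342,232))]:
    f=ld(n); print(z,n,plate(f,b,f.get("st"),z=z))
f=ld("w3"); st=f["st"]
c,d=ray(f,[[322,157]],st)
A=R.from_euler('xyz',st["ee_rot"],degrees=True).as_matrix()
dt=d@A; ct=(c-st["ee_pos"])@A
for y in (172,183,187): print("thin end in tool at y",y, (ct+dt*((y-ct[1])/dt[:,1:2])).round(1))
E
```

```text
0 w3 {'n': np.int32(12475), 'c': array([584.4, -13.9]), 'yaw': np.float64(-12.5), 'size': array([126.4, 135.4])}
0 top0 {'n': np.int32(1465), 'c': array([585. , -13.8]), 'yaw': np.float64(-13.0), 'size': array([125.5, 133.2])}
0 scene0 {'n': np.int32(831), 'c': array([577.7,  -3.1]), 'yaw': np.float64(-13.5), 'size': array([111.3, 109.9])}
10 w3 {'n': np.int32(12475), 'c': array([584.2, -13.7]), 'yaw': np.float64(-12.5), 'size': array([122. , 130.7])}
10 top0 {'n': np.int32(1465), 'c': array([584.5, -13.6]), 'yaw': np.float64(-13.0), 'size': array([124.5, 132.1])}
10 scene0 {'n': np.int32(831), 'c': array([582.8,  -3.1]), 'yaw': np.float64(-13.5), 'size': array([110.4, 109. ])}
20 w3 {'n': np.int32(12475), 'c': array([584. , -13.5]), 'yaw': np.float64(-12.5), 'size': array([117.7, 126. ])}
20 top0 {'n': np.int32(1465), 'c': array([583.9, -13.5]), 'yaw': np.float64(-13.0), 'size': array([123.5, 131.1])}
20 scene0 {'n': np.int32(831), 'c': array([587.9,  -3.2]), 'yaw': np.float64(-13.5), 'size': array([109.5, 108.1])}
thin end in tool at y 172 [[ -1.2 172.   57.4]]
thin end in tool at y 183 [[ -1.3 183.   55.9]]
thin end in tool at y 187 [[ -1.3 187.   55.3]]
```

```bash
cat >> h.py <<'E'
def plate2(f,box,st=None,vmin=150,smax=40,z=10,c0=(579,-13),a0=-12.5,show=None):
    x0,y0,x1,y1=box; s=6
    # resample a metric top view of plane z about the guess (s px/mm), find mask edges per row/column
    a=np.radians(a0); Rm=np.array([[np.cos(a),-np.sin(a)],[np.sin(a),np.cos(a)]])
    g=np.arange(-85,85,.25); X,Y=np.meshgrid(g,g); W=np.c_[np.c_[X.ravel(),Y.ravel()]@Rm.T+c0,np.full(X.size,z)]
    uv=proj(f,W,st).astype(np.float32).reshape(*X.shape,2)
    im=cv2.remap(f["frame"],uv[...,0],uv[...,1],cv2.INTER_LINEAR); hsv=cv2.cvtColor(im,cv2.COLOR_BGR2HSV)
    if show: cv2.imwrite(show,im[::-1])
    m=(hsv[...,1]<60)&(hsv[...,2]>120)
    def edges(mm,rows,guess,sgn):
        out=[]
        for r in rows:
            i=np.abs(g-r).argmin(); j=np.nonzero(~mm[i] & (sgn*g>abs(guess)-14))[0]
            if len(j): out.append((r,g[j[0]] if sgn>0 else g[j[-1]]))
        out=np.array(out); med=np.median(out[:,1]); out=out[abs(out[:,1]-med)<4]
        return np.polyfit(out[:,0],out[:,1],1),len(out)
    ry=np.r_[-22:22:.5]; ry2=np.r_[-24:24:.5]; rx=np.r_[-30:30:.5]
    L,R_=edges(m,ry,56,-1),edges(m,ry2,56,1); B,T=edges(m.T,rx,67,-1),edges(m.T,rx,67,1)
    return {k:(np.degrees(np.arctan(e[0][0])).round(2),e[0][1].round(2),e[1]) for k,e in dict(L=L,R=R_,B=B,T=T).items()}
E
python3 - <<'E'
from h import *
ld=lambda n:pickle.load(open(n+".pkl","rb"))
for n in ("w3","top0","scene0"):
    f=ld(n); print(n,plate2(f,(0,0,0,0),f.get("st"),show=f"pics/rect_{n}.png"))
E
```

```text
w3 {'L': (np.float64(0.3), np.float64(-56.75), 88), 'R': (np.float64(0.32), np.float64(54.1), 96), 'B': (np.float64(0.71), np.float64(-53.35), 84), 'T': (np.float64(-0.38), np.float64(66.39), 120)}
top0 {'L': (np.float64(0.23), np.float64(-58.17), 88), 'R': (np.float64(-0.18), np.float64(53.37), 96), 'B': (np.float64(-0.42), np.float64(-66.71), 120), 'T': (np.float64(-0.39), np.float64(67.49), 120)}
scene0 {'L': (np.float64(0.08), np.float64(-53.88), 88), 'R': (np.float64(-1.72), np.float64(58.63), 88), 'B': (np.float64(-0.91), np.float64(-68.44), 96), 'T': (np.float64(-0.81), np.float64(65.89), 120)}
```

View pics/rect_w3.png

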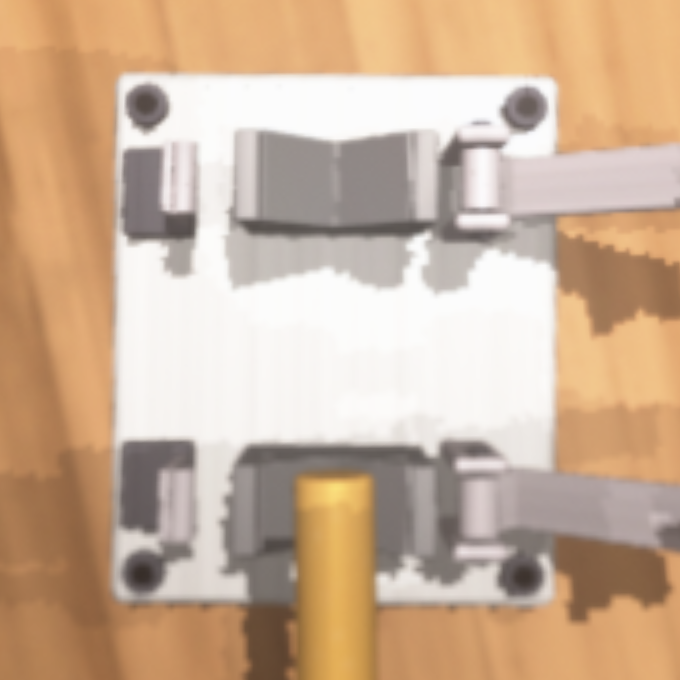

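>>> carry_out:
  increments:
    - [[0,0.016,0],[0.9,0,35],1]
    - [[0,0.016,0],[0.9,0,68],1]
    - [[0,0.016,0],[0.9,15,68],1]
    - [[0,0.016,0],[0.9,30,68],1]
    - [[0,0.016,0],[0.9,45,68],1]
    - [[0,0.016,0],[0.9,45,68],1]

```text
time_s: 4.72
ee_pos: [577.0, -19.0, 261.0]
ee_rot: [-90.1, 0.4, -13.0]
force: [-0.4, -0.8, -0.4]
gripper_width: 16.4
```

```bash
python3 - <<'E'
from h import *
f,st=shot('w4'); print(st['ee_pos'],st['ee_rot'],st['force'])
A=R.from_euler('xyz',st["ee_rot"],degrees=True).as_matrix()
# bar axis in tool coords, both shots: segment brass, columns -> tool x at tool y 185
for n in ("w3","w4"):
    g=pickle.load(open(n+".pkl","rb")); s=g["st"]; hsv=cv2.cvtColor(g["frame"],cv2.COLOR_BGR2HSV)
    AA=R.from_euler('xyz',s["ee_rot"],degrees=True).as_matrix()
    for v in (165,175,190):
        row=hsv[v,290:355]; j=290+np.nonzero((row[:,0]>=17)&(row[:,0]<28)&(row[:,1]>125))[0]
        c,d=ray(g,[[j.mean(),v]],s); dt=d@AA; ct=(c-s["ee_pos"])@AA; print(n,v,j.min(),j.max(),(ct+dt*((185-ct[1])/dt[:,1:2])).round(2))
K,_,_=cam(f,st)
cr=np.array([577.7,-12.5,0]); Rm=R.from_euler('z',-12.8,degrees=True).as_matrix()
im=f["frame"].copy()
for P in [(0,26,34),(0,46,34),(-16,26,50),(16,26,50),(-16,46,50),(16,46,50),(56,67,10),(-56,67,10),(32,36,42),(32,-36,42),(-33.5,36,46),(-56,-67,10),(0,-46,34)]:
    u,v=proj(f,cr+Rm@np.array(P,float),st)[0]; cv2.drawMarker(im,(int(round(u)),int(round(v))),(0,0,255),0,7,1)
cv2.imwrite("pics/w4o.png",cv2.resize(im[0:260,160:520],None,fx=2.2,fy=2.2))
E
```

```text
[576.98875475 -19.04352899 260.9820983 ] [-90.07962245   0.3661257  -12.95447608] [-0.38625258 -0.77055555 -0.40105227]
w3 165 314 332 [[ -0.69 185.    50.86]]
w3 175 314 332 [[ -0.69 185.    44.82]]
w3 190 315 332 [[ -0.39 185.    35.53]]
w4 165 314 332 [[ -0.69 185.    50.84]]
w4 175 314 331 [[ -0.99 185.    44.8 ]]
w4 190 314 331 [[ -0.99 185.    35.52]]
```

View pics/w4o.png

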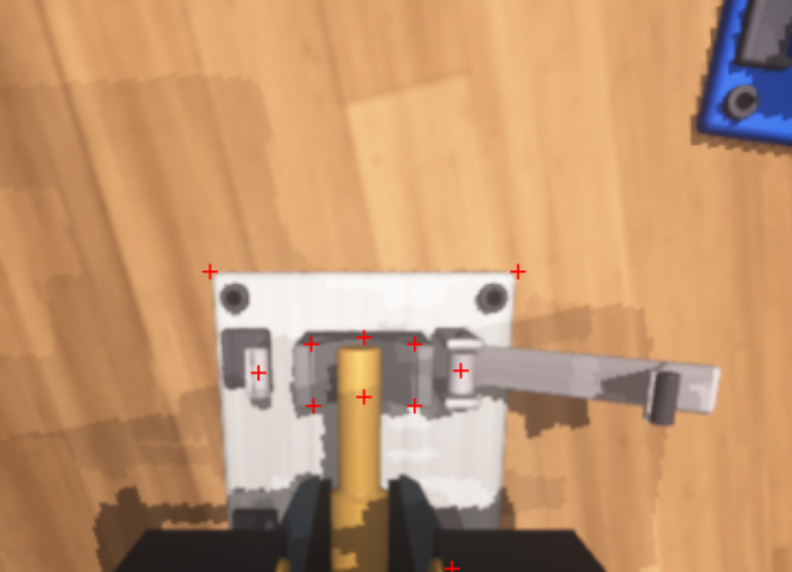

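>>> carry_out:
  increments:
    - [[0,0,0],[0,6,0.5],1]
    - [[0,0,0],[0,12,0.5],1]
    - [[0,0,0],[0,18,0.5],1]
    - [[0,0,0],[0,22,0.5],1]
    - [[0,0,0],[0,25,0.5],1]
    - [[0,0,0],[0,27,0.5],1]
    - [[0,0,0],[0,27,0.5],1]
    - [[0,0,0],[0,27,0.5],1]

```text
time_s: 5.43
ee_pos: [578.5, -17.8, 236.7]
ee_rot: [-90.0, -0.0, -13.0]
force: [0.1, 0.5, -1.2]
gripper_width: 16.7
```

```bash
python3 -c "
from h import *
s=env.state(); print(s['ee_pos'],s['ee_rot'],s['force'],s['torque'])"
```

```text
[578.53772163 -17.83661303 236.73674345] [-9.00047795e+01 -4.54009680e-03 -1.29995476e+01] [ 0.09199233  0.51265123 -1.20718827] [ 0.05062364 -0.04893277  0.01151179]
```

>>> carry_out:
  increments:
    - [[0,0,0],[-1.1,1.5,0.2],1]
    - [[0,0,0],[-1.1,3,0.2],1]
    - [[0,0,0],[-1.1,4,0.2],1]
    - [[0,0,0],[-1.1,5,0.2],1]
    - [[0,0,0],[-1.1,5,0.2],1]

```text
time_s: 5.85
ee_pos: [577.4, -17.4, 231.5]
ee_rot: [-90.0, 0.0, -13.0]
force: [0.2, -0.5, -0.7]
gripper_width: 16.2
```

```bash
python3 -c "
from h import *
s=env.state(); print(s['ee_pos'],s['ee_rot'],s['force'],s['torque'])"
```

```text
[577.40035396 -17.41872703 231.5471744 ] [-9.00085472e+01  1.41319172e-02 -1.30057921e+01] [ 0.22449008 -0.51842092 -0.68214441] [-0.00140369 -0.04296688  0.00578427]
```

>>> carry_out:
  increments:
    - [[0,0,0],[0,0.5,0],1]
    - [[0,0,0],[0,1,0],1]
    - [[0,0,0],[0,1.5,0],1]
    - [[0,0,0],[0,2,0],1]
    - [[0,0,0],[0,2,0],1]

```text
time_s: 6.27
ee_pos: [577.4, -17.4, 231.3]
ee_rot: [-90.0, -0.0, -13.0]
force: [-3.8, 0.5, 9.6]
gripper_width: 16.3
```

>>> carry_out:
  increments:
    - [[0,0,0],[0,-1.2,0],1]
    - [[0,0,0],[0,-1.2,0],0.6]
    - [[0,0,0],[0,-1.2,0],0.6]
    - [[0,0,0],[0,-1.2,0],0.6]
    - [[0,0,0],[0,-1.2,0],0.6]
    - [[0,0,0],[0,-1.2,0],0.6]
    - [[0,0,0],[0,-1.2,0],0.6]
    - [[0,0,0],[0,-1.2,0],0.6]

```text
time_s: 6.93
ee_pos: [577.5, -17.4, 230.8]
ee_rot: [-90.0, 0.0, -13.0]
force: [-0.0, -0.2, 0.5]
gripper_width: 36.6
```

```bash
python3 -c "
from h import *
s=env.state(); print(s['ee_pos'],s['force'],s['gripper_width'])"
```

```text
[577.47491362 -17.41672579 230.82873112] [-0.03442652 -0.16276375  0.45710327] 36.63352082045641
```

>>> carry_out:
  increments:
    - [[0,0,0],[0,-15,0],0.6]
    - [[0,0,0],[0,-50,0],0.6]
    - [[0,0,0],[0,-85,0],0.6]
    - [[0,0,0],[0,-85,-35],0.8]
    - [[0,0,0],[0,-85,-70],1]
    - [[0,0,0],[0,-85,-90],1]
    - [[0,0,0],[0,-85,-90],1]
    - [[0,0,0],[0,-85,-90],1]
    - [[0,0,0],[0,-85,-90],1]

```text
time_s: 7.68
ee_pos: [557.3, -104.7, 315.9]
ee_rot: [-90.0, 0.0, -13.0]
force: [-0.1, -0.5, -0.8]
gripper_width: 1.2
```

```bash
python3 - <<'E'
from h import *
f,st=shot('w5'); print(st['ee_pos'],st['ee_rot'],st['force'],st['gripper_width'])
cr=np.array([577.7,-12.5,0]); Rm=R.from_euler('z',-12.8,degrees=True).as_matrix()
u0=proj(f,cr,st)[0]
im=f["frame"].copy()
H=cr+Rm@np.array([32,0,42.])
for y in (36,-36):
  for th in (2.35,2.45,2.55):
    P=np.array([32-72*np.cos(th)+18*np.sin(th),y,42+72*np.sin(th)+18*np.cos(th)])
    u,v=proj(f,cr+Rm@P,st)[0]; cv2.drawMarker(im,(int(round(u)),int(round(v))),(0,0,255),0,5,1); print(y,th,(u-160).round(1)*2.2,v.round(1)*2.2)
for P in [(0,50.5,46),(0,-50.5,46),(56,67,10),(-56,67,10),(32,36,42),(32,-36,42)]:
    u,v=proj(f,cr+Rm@np.array(P,float),st)[0]; cv2.drawMarker(im,(int(round(u)),int(round(v))),(0,255,0),0,5,1)
cv2.imwrite("pics/w5o.png",cv2.resize(im[0:260,160:520],None,fx=2.2,fy=2.2))
E
```

```text
[ 557.32152931 -104.65988012  315.86156864] [-8.99673092e+01  4.22351316e-03 -1.30215412e+01] [-0.08761261 -0.54707795 -0.77705078] 1.1593013923334639
36 2.35 659.34 87.12
36 2.45 660.6600000000001 92.4
36 2.55 659.5600000000001 97.68
-36 2.35 633.6 317.24
-36 2.45 635.58 315.48
-36 2.55 635.3600000000001 313.94
```

View pics/w5o.png

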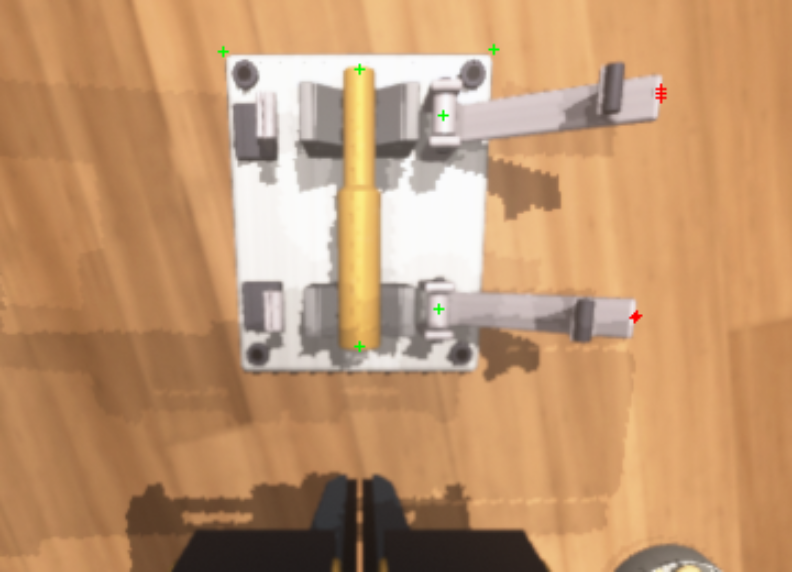

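Bar is seated: its ends (crop rows 68 and 348) coincide with the projected ±50.5 mm marks, and both straps match a hinge angle of about 2.45. Next is strap b: go behind it, then push it over.

>>> carry_out:
  increments:
    - [[0,0,0],[40,0,15],1]
    - [[0,0,0],[80,0,35],1]
    - [[0,0,0],[115,0,52],1]
    - [[0,0,0],[123.5,0,58],1]
    - [[0,0,0],[123.5,10,58],1]
    - [[0,0,0],[123.5,35,58],1]
    - [[0,0,0],[123.5,55,58],1]
    - [[0,0,0],[123.5,65,58],1]
    - [[0,0,0],[123.5,67,58],1]
    - [[0,0,0],[123.5,67,58],1]

```text
time_s: 8.57
ee_pos: [690.0, -76.1, 248.2]
ee_rot: [-90.0, 0.1, -13.0]
force: [-0.2, 0.8, -0.0]
gripper_width: 0.6
```

>>> carry_out:
  increments:
    - [[0,0,0],[-14,-3,1],1]
    - [[0,0,0],[-24,-10,1],1]
    - [[0,0,0],[-32,-17,1],1]
    - [[0,0,0],[-42,-26,1],1]
    - [[0,0,0],[-52,-31,1],1]
    - [[0,0,0],[-62,-35,1],1]
    - [[0,0,0],[-72,-38,1],1]
    - [[0,0,0],[-82,-40,1],1]
    - [[0,0,0],[-92,-41,1],1]
    - [[0,0,0],[-101,-41,1],1]

```text
time_s: 9.4
ee_pos: [591.1, -52.4, 289.7]
ee_rot: [-90.0, 0.1, -13.0]
force: [0.8, 0.3, -0.3]
gripper_width: 0.5
```

```bash
python3 - <<'E'
from h import *
f,st=shot('w6'); print(st['ee_pos'],st['ee_rot'],st['force'],st['gripper_width'])
s=env.grab_frame("scene")
cv2.imwrite("pics/w6o.png",np.hstack([cv2.resize(f["frame"][100:330,200:460],(400,354)),cv2.resize(s["frame"][130:250,265:395],(400,369))[:354]]))
E
```

```text
[591.08964116 -52.38257329 289.70740401] [-9.00101727e+01  5.92383177e-02 -1.30013230e+01] [ 0.82014825  0.26892567 -0.28120635] 0.45042469768008087
```

View pics/w6o.png

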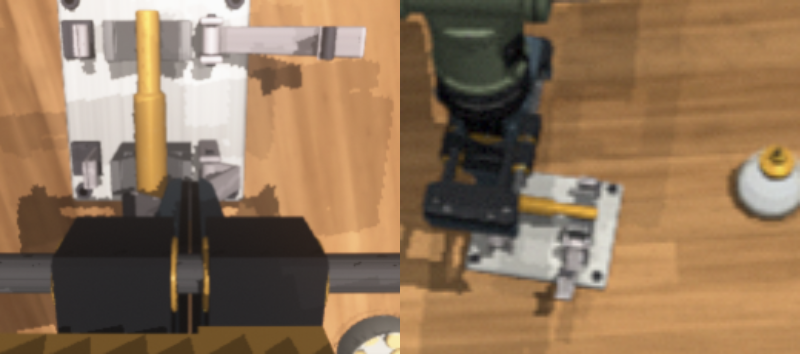

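>>> carry_out:
  increments:
    - [[0,0,0],[-8,2,0],1]
    - [[0,0,0],[-16,6,0],1]
    - [[0,0,0],[-23,12,0],1]
    - [[0,0,0],[-30,18,0],1]
    - [[0,0,0],[-35,23,0],1]
    - [[0,0,0],[-39,27,0],1]
    - [[0,0,0],[-39,27,0],1]

```text
time_s: 10.08
ee_pos: [553.2, -43.7, 261.7]
ee_rot: [-90.0, 0.2, -13.0]
force: [-0.3, 0.2, 0.0]
gripper_width: 0.7
```

>>> carry_out:
  increments:
    - [[0,0,0],[0,2,0],1]
    - [[0,0,0],[0,3.5,0],1]
    - [[0,0,0],[0,5,0],1]
    - [[0,0,0],[0,6,0],1]
    - [[0,0,0],[0,6,0],1]

```text
time_s: 10.5
ee_pos: [554.6, -43.9, 259.0]
ee_rot: [-90.0, -0.0, -13.0]
force: [-5.3, -0.2, 13.0]
gripper_width: 0.7
```

>>> carry_out:
  increments:
    - [[0,0,0],[0,-10,0],1]
    - [[0,0,0],[-6,-10,0],1]
    - [[0,0,0],[-11,-8,0],1]
    - [[0,0,0],[-11,-6,0],1]
    - [[0,0,0],[-11,-6,0],1]
    - [[0,0,0],[-11,-6,0],1]

```text
time_s: 11.0
ee_pos: [543.5, -41.4, 262.3]
ee_rot: [-90.0, 0.1, -13.0]
force: [-0.0, -0.4, 0.2]
gripper_width: 0.7
```

```bash
python3 -c "
from h import *
s=env.state(); print(s['ee_pos'],s['ee_rot'],s['force'],s['torque'])"
```

```text
[543.50161161 -41.39508249 262.32939261] [-9.00126218e+01  5.56287793e-02 -1.30029198e+01] [-0.01687699 -0.394353    0.2013084 ] [-0.03145716 -0.07284648 -0.00256273]
```

>>> carry_out:
  increments:
    - [[0,0,0],[0,2,0],1]
    - [[0,0,0],[0,4,0],1]
    - [[0,0,0],[0,5.5,0],1]
    - [[0,0,0],[0,7,0],1]
    - [[0,0,0],[0,8,0],1]
    - [[0,0,0],[0,9,0],1]
    - [[0,0,0],[0,9,0],1]

```text
time_s: 11.58
ee_pos: [543.7, -41.4, 253.6]
ee_rot: [-90.0, -0.0, -13.0]
force: [0.3, 0.7, -0.7]
gripper_width: 0.6
```

>>> carry_out:
  increments:
    - [[0,0,0],[0,1.5,0],1]
    - [[0,0,0],[0,3,0],1]
    - [[0,0,0],[0,3.8,0],1]
    - [[0,0,0],[0,3.8,0],1]

```text
time_s: 11.92
ee_pos: [543.9, -41.5, 250.6]
ee_rot: [-90.0, -0.0, -13.0]
force: [-2.6, 0.3, 5.8]
gripper_width: 0.3
```

>>> carry_out:
  increments:
    - [[0,0,0],[0,-20,0],1]
    - [[0,0,0],[0,-50,0],1]
    - [[0,0,0],[0,-68,0],1]
    - [[0,0,0],[32,-68,15],1]
    - [[0,0,0],[66,-68,31],1]
    - [[0,0,0],[100,-68,47],1]
    - [[0,0,0],[132,-68,63],1]
    - [[0,0,0],[151,-68,72],1]
    - [[0,0,0],[151,-68,72],1]
    - [[0,0,0],[151,-68,72],1]

```text
time_s: 12.75
ee_pos: [707.7, -5.0, 316.6]
ee_rot: [-90.0, 0.1, -13.0]
force: [-0.4, -1.1, 0.3]
gripper_width: 0.5
```

```bash
python3 - <<'E'
from h import *
st=env.state(); s=env.grab_frame("scene"); t=env.grab_frame("top")
print(st['ee_pos'],st['ee_rot'],st['force'])
cv2.imwrite("pics/s7.png",np.hstack([cv2.resize(s["frame"][165:245,265:355],(400,356)),cv2.resize(t["frame"][155:245,285:375],(356,356))]))
E
```

```text
[707.69118504  -4.98582887 316.59254371] [-90.03308449   0.09526351 -12.97190993] [-0.37131566 -1.12347457  0.33464171]
```

View pics/s7.png

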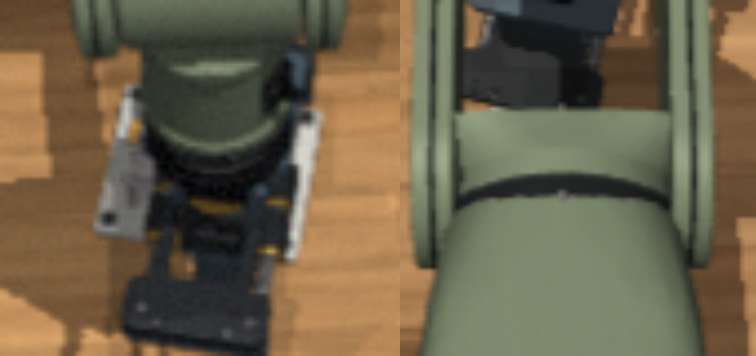

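>>> carry_out:
  increments:
    - [[0,0,0],[0,25,0],1]
    - [[0,0,0],[0,50,0],1]
    - [[0,0,0],[0,64,0],1]
    - [[0,0,0],[0,68,0],1]
    - [[0,0,0],[0,68,0],1]
    - [[0,0,0],[-15,65,0],1]
    - [[0,0,0],[-25,58,0],1]
    - [[0,0,0],[-33,51,0],1]
    - [[0,0,0],[-43,42,0],1]
    - [[0,0,0],[-53,37,0],1]

```text
time_s: 13.68
ee_pos: [656.1, 6.3, 286.0]
ee_rot: [-89.9, -0.5, -13.0]
force: [0.2, 0.9, 1.0]
gripper_width: 0.6
```

>>> carry_out:
  increments:
    - [[0,0,0],[-10,-4,0],1]
    - [[0,0,0],[-20,-7,0],1]
    - [[0,0,0],[-30,-9,0],1]
    - [[0,0,0],[-40,-10,0],1]
    - [[0,0,0],[-49,-10,0],1]
    - [[0,0,0],[-57,-8,0],1]
    - [[0,0,0],[-65,-4,0],1]
    - [[0,0,0],[-72,2,0],1]
    - [[0,0,0],[-79,8,0],1]
    - [[0,0,0],[-84,13,0],1]

```text
time_s: 14.52
ee_pos: [572.5, 25.8, 266.9]
ee_rot: [-90.0, 0.1, -13.0]
force: [0.3, 0.3, 0.6]
gripper_width: 0.4
```

>>> carry_out:
  increments:
    - [[0,0,0],[-4,-5,0],1]
    - [[0,0,0],[-13.3,-4,0],1]
    - [[0,0,0],[-13.3,0,0],1]
    - [[0,0,0],[-13.3,3,0],1]
    - [[0,0,0],[-13.3,5,0],1]
    - [[0,0,0],[-13.3,7,0],1]
    - [[0,0,0],[-13.3,9,0],1]
    - [[0,0,0],[-13.3,11,0],1]
    - [[0,0,0],[-13.3,13,0],1]
    - [[0,0,0],[-13.3,13,0],1]

```text
time_s: 15.35
ee_pos: [560.5, 28.6, 255.2]
ee_rot: [-90.0, 0.0, -13.0]
force: [0.1, -0.0, 0.4]
gripper_width: 0.4
```

>>> carry_out:
  increments:
    - [[0,0,0],[0,1.5,0],1]
    - [[0,0,0],[0,3,0],1]
    - [[0,0,0],[0,4.2,0],1]
    - [[0,0,0],[0,5.2,0],1]
    - [[0,0,0],[0,5.2,0],1]

```text
time_s: 15.77
ee_pos: [560.7, 28.5, 250.6]
ee_rot: [-90.0, -0.0, -13.0]
force: [-1.9, 0.0, 7.2]
gripper_width: 0.7
```

>>> carry_out:
  increments:
    - [[0,0,0],[0,-20,0],1]
    - [[0,0,0],[0,-50,0],1]
    - [[0,0,0],[0,-75,0],1]
    - [[0,0,0],[6,-75,-35],1]
    - [[0,0,0],[13,-75,-70],1]
    - [[0,0,0],[20,-75,-105],1]
    - [[0,0,0],[26,-75,-135],1]
    - [[0,0,0],[26,-75,-135],1]
    - [[0,0,0],[26,-75,-135],1]

```text
time_s: 16.52
ee_pos: [555.5, -110.2, 324.5]
ee_rot: [-90.0, 0.0, -13.2]
force: [-0.0, 0.4, -0.6]
gripper_width: 0.7
```

```bash
python3 - <<'E'
from h import *
f,st=shot('w8'); print(st['ee_pos'],st['ee_rot'],st['force'])
cr=np.array([577.7,-12.5,0]); Rm=R.from_euler('z',-12.8,degrees=True).as_matrix()
P=(cloud(f,st)-cr)@Rm
for y in (36,-36):
    for x0 in (-36,-28,-20,20,28):
        m=(abs(P[...,0]-x0)<4)&(abs(P[...,1]-y)<5)&(P[...,2]>30); print(y,x0,m.sum(),np.median(P[m][:,2]).round(1))
im=f["frame"].copy()
for q in [(0,50.5,46),(0,-50.5,46),(-40,43,60),(-40,29,60),(-40,-43,60),(-40,-29,60),(36,36,60),(36,-36,60)]:
    u,v=proj(f,cr+Rm@np.array(q,float),st)[0]; cv2.circle(im,(int(round(u)),int(round(v))),1,(0,0,255),-1)
t=env.grab_frame("top")
cv2.imwrite("pics/w8o.png",np.hstack([cv2.resize(im[0:200,200:400],(560,560)),cv2.resize(t["frame"][155:285,180:230],(230,560))]))
E
```

```text
[ 555.50829159 -110.24028375  324.54585906] [-8.99914346e+01  1.18600284e-02 -1.31814829e+01] [-0.02652277  0.39942147 -0.6166069 ]
36 -36 140 60.1
36 -28 153 59.8
36 -20 139 60.0
36 20 144 60.0
36 28 142 59.8
-36 -36 100 60.0
-36 -28 117 60.1
-36 -20 107 60.0
-36 20 105 60.1
-36 28 106 60.0
```

View pics/w8o.png

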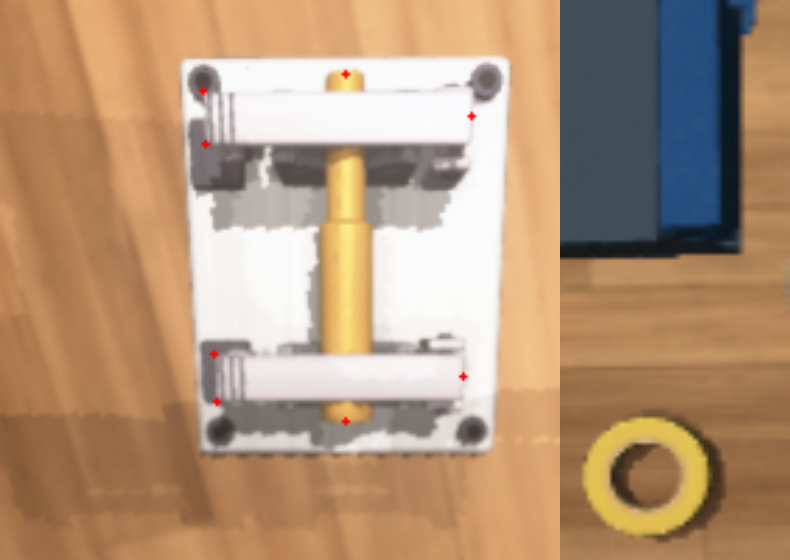

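Both straps lie flat at z ≈ 60 mm along their whole length. The bar ends line up with the marks at crop (346,73) and (346,421), and nothing is touched. Handing in.

```bash
python3 -c "
from h import *
print(env.job_done(), env.state()['time_s'])"
```

```text
the job is handed in; nothing more can be done
the job is handed in; nothing more can be done
```

The mandrel is in the cradle and both straps are shut. I handed the job in at about 16.6 s of the 64 s allowed; no verdict is reported.

**What I did:** I gripped the brass mandrel and lowered it into the V saddles of the aluminium cradle until I felt contact (about 10 N), then released it. I then swung strap b and strap a over it with closed fingers and pressed each one down.

**Last checks that passed:**
- **Straps:** the depth image put both upper faces at 59.8–60.1 mm along their length, against 60 mm when shut. Each stayed there after I let go.
- **Strap touch test:** pressing each strap met it at about 59.6 mm, with 5.8 N for b and 7.2 N for a.
- **Mandrel:** its ends line up with the projected ±50.5 mm marks, to within about 1–2 mm.
- **Robot:** the wrist force read about zero, with the gripper about 70 mm clear of the cradle.

**What disagreed or went less smoothly:**
- **First press on strap b:** it was too near the hinge, reached 13 N and did not latch, so I pressed again further out.
- **Camera positions:** the top and wrist cameras differed by about 1 mm on the cradle position. The scene camera was off by about 4 mm, and I did not use it.
- **Wrist image scale:** the plate looked 1–2 % small in the wrist image.
- **Bystanders:** I did not touch any of them on purpose, but I only looked at the tape in the last picture.

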